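# Load the embedding mould and hold it shut

## Robot

A 6-joint arm with a two-finger parallel gripper is mounted at the origin on the work surface. World frame = base frame: x ahead of the robot, y to its left, z up, the work surface at z = 0. Lengths are in m, angles in rad, forces in N, time in s.
With the tool pointing down it reaches from about 0.35 to 0.725 m from the base axis. Payload 6 kg.
Tool frame: the origin (TCP) lies midway between the tips of the shut fingers; the grasp point (between the pads) lies 19 mm behind it; z points along the fingers, x is the direction in which the jaws open and shut, and the axes are right-handed (so a half turn about z gives the same grasp; the last joint's range is limited). The gripper opens to 85 mm and grips with 20 to 120 N. Pads are 22 mm wide; open, the fingers measure 114 mm over their backs; the gripper's body (76 mm by 85 mm) begins 54 mm behind the grasp point. The pads swing forward as they close: fully open they stand 13 mm farther back than shut.
Start: joints at [1.666, 0.04, 0.085, 0, -1.615, -0.334], TCP at [0.142, 0.583, 0.231] pointing down, gripper open.
Joint ranges: [-2.56, 2.56], [-1.29, 2.01], [-1.08, 1.49], [-3.29, 1.98], [-2.81, -0.18], [-2.99, 2.99]. Speed limits (rad/s): [2.57, 2.57, 3.01, 3.14, 3.14, 3.14].

## Interface

Orientations are given as a unit quaternion [w, x, y, z].
In Python, from station import manip gives the robot as it stands. Calls block until the motion is done:
- manip.goto(position, orientation): joint-space move of the TCP to a pose.
- manip.move_l(position, rotation=None, v=0.15, guard=None): straight line of the TCP; rotation=None keeps the orientation; v is the mean speed in m/s. With guard (N) it stops when the force on the tool has changed by that much, and returns True; else False.
- manip.movej(angles): joint-space move.
- manip.open_gripper() and manip.grasp(): open the fingers fully, or close them until they stop; the grip force is fixed at half the most.
- manip.wait(seconds).
- manip.solve_ik(position, orientation): joint angles nearest the present ones, or None.
- manip.get_obs(): the state.
- manip.read_camera(name): name is "side" or "top"; returns the picture (480x640x3 uint8, red, green, blue); there is no depth.
- manip.get_calibration(name): a dict with "fx", "fy", "cx", "cy" (pixels), "R" (3x3) and "t" (3): a world point X has camera coordinates R X + t. Camera axes: x right, y down, z forward; pixel columns grow to the right and rows downward; lengths in m; the calibration is good to about 2 mm. A picture is of the moment at which its call begins. get_calibration takes no time and is no camera call.
A pose or a line that the arm cannot do raises manip.PlanningError and nothing moves.
- manip.hand_in(): hands the job in, once; it reports no verdict.
The state is a dict: "time": time; "joints": joint angles; "joint_velocities": joint speeds; "effort": joint torques, N m; "tool_pos": TCP position; "tcp_rot": TCP orientation; "ft_force": force on the tool from outside, world axes, zero at the start; "moment": the same for the moment, N m; "finger_gap": finger opening in m.
Only numpy, scipy, OpenCV 4.12 (cv2) and the standard library are available. Lean on these libraries where they do the work, as an engineer would, in place of code of your own. Each camera call takes 0.05 s, during which the arm holds its last target.

## Task

One vertebra replica already lies in the open mould: add two more of the round, stubby vertebrae from the bench so that exactly three lie on the cavity floor. Then set the loose upper mould half on the two dowels, press it down against the spring plungers until the two halves meet all round, and finish while still holding it pressed shut, ready for a colleague to fit the clamps. Leave the long bones and the other bench things where they are.

Things in the scene. Friction and masses are not known exactly. Their poses are not given: they have to be found in the camera images.
- mould_face (a point): Lower mould half, aluminium, screwed to the bench: 216 mm (x) by 104 mm (y), 36 mm high; screw ears reach x = +-133 mm, 13 mm high. Point: centre of its upper (parting) face, 36 mm above the bench; x along its length, z up. Open cavity 152 mm (x) by 72 mm (y), 26 mm deep (floor 10 mm above the bench), centred under the point.
- dowel1 (a point): Foot of the steel dowel at the mould's x = +92 mm, y = 0, on the parting face: 10 mm in diameter for the first 12 mm above the face, then tapering to 3 mm at 22 mm above it
- dowel2 (a point): Foot of the second, equal dowel, at the mould's x = -92 mm, y = 0
- plungers (a joint): Four spring plungers, 9 mm across, at the mould's x = +-92, y = +-36 mm, sinking together: 0 = up, 5 mm above the parting face; 0.005 = flush, the halves touching. They push up with 5.2 N at 0 and 9.2 N at 0.005, more than the upper half weighs, so it rises again if not held down.
- cover_grip (a point): Upper mould half, loose, about 0.28 kg, right way up: plate 216 mm (x) by 104 mm (y) by 14 mm, on it a grip rib 70 mm (x) by 18 mm (y), 34 mm high. Point: centre of the rib, 31 mm above the plate's underside, 17 mm above its top: so 36 mm above the parting face when resting on the raised plungers, 31 mm when the halves meet.
- cover: The same upper half; origin at the centre of the plate's underside. Two through holes of 13 mm diameter at x = +92 and -92 mm, y = 0, with 2 mm chamfers, go over the dowels; either way round fits.
- vert0_mid (a point): The one already in the mould, standing on the cavity floor in its -x half: vertebra replica, ivory resin: upright round body 24 mm in diameter, 20 mm high, with three short stubs on its +x side reaching 22 mm from the axis; the flanks at +y and -y are free to grip from x = -12 to +8 mm. 18 g. Point: on the round body's axis, half-way up; z up. 
- vert1_mid (a point): On the bench: vertebra replica, ivory resin: upright round body 24 mm in diameter, 20 mm high, with three short stubs on its +x side reaching 22 mm from the axis; the flanks at +y and -y are free to grip from x = -12 to +8 mm. 18 g. Point: on the round body's axis, half-way up; z up. 
- vert2_mid (a point): On the bench: vertebra replica, ivory resin: upright round body 24 mm in diameter, 20 mm high, with three short stubs on its +x side reaching 22 mm from the axis; the flanks at +y and -y are free to grip from x = -12 to +8 mm. 18 g. Point: on the round body's axis, half-way up; z up. 
- vert3_mid (a point): On the bench: vertebra replica, ivory resin: upright round body 24 mm in diameter, 20 mm high, with three short stubs on its +x side reaching 22 mm from the axis; the flanks at +y and -y are free to grip from x = -12 to +8 mm. 18 g. Point: on the round body's axis, half-way up; z up. 
- longbone1_mid (a point): bystander among the vertebrae: long-bone replica with knobbed ends, 58 mm long (x), 23 mm wide at the ends, 12 mm high. Point: its centre
- longbone2_mid (a point): bystander among the vertebrae: long-bone replica with knobbed ends, 50 mm long (x), 23 mm wide at the ends, 12 mm high. Point: its centre
- longbone3_mid (a point): bystander among the vertebrae: long-bone replica with knobbed ends, 54 mm long (x), 23 mm wide at the ends, 12 mm high. Point: its centre
- dish: bystander: white porcelain bowl, 90 mm across, 40 mm high; origin under its centre
- beaker: bystander: glass beaker, 70 mm across, 90 mm high; origin under its centre
- jar: bystander: amber glass jar, 60 mm across, 85 mm high; origin under its centre
- forceps: bystander: steel forceps lying flat, 130 mm long (x), 7 mm high; origin at the middle, underneath
- magnifier: bystander: clear plastic magnifier lying flat, lens 68 mm across centred 50 mm along its x, handle towards -x to -60 mm, 7 mm high

How it is judged:
By the outcome, as a careful person would: the job done as asked, in the order asked, and still so for the second after the job is handed in, while the arm keeps its last pose, push and grip.
It also fails if it takes over 69 s, if anything falls off the work surface, if the arm or the gripper's body presses on something with over 40 N, if the wrist force passes 120 N, or if a joint passes its speed limit or range.

## Working session

There is one attempt and no reset: what is moved stays moved. The work goes in short steps, each a Python script; the robot and the scene stay as the last script left them, time stands still between calls to the robot, and variables do not carry over. Pictures are saved under pics/ and viewed, and the job is handed in when it is done.

```bash
ls; mkdir -p pics; python3 - <<'E'
from station import manip
import cv2
for n in("side","top"):
    im=manip.read_camera(n); cv2.imwrite(f"pics/{n}0.png",im[:,:,::-1]); c=manip.get_calibration(n); print(n,c)
o=manip.get_obs(); print(o)
E
```

```text
pics
side {'fx': 452.37551117738917, 'fy': 452.37551117738917, 'cx': 326.6899799433054, 'cy': 229.12070612735786, 'R': array([[ 0.85217715, -0.52293602, -0.01822161],
       [-0.39972265, -0.62812637, -0.66759199],
       [ 0.33766242,  0.57619023, -0.74430431]]), 't': array([-0.49609732,  0.27327305,  0.90825813])}
top {'fx': 478.68745953338185, 'fy': 478.68745953338185, 'cx': 318.69628004118744, 'cy': 238.52840042703485, 'R': array([[-0.00678236, -0.99996644,  0.00459616],
       [-0.98552746,  0.00590575, -0.16941293],
       [ 0.1693801 , -0.00567866, -0.98553444]]), 't': array([0.00312957, 0.553585  , 1.0424653 ])}
{'time': 0.1, 'joints': array([ 1.66567491e+00,  4.07425970e-02,  8.38988261e-02, -4.01556199e-04,
       -1.61549656e+00, -3.33731448e-01]), 'joint_velocities': array([-1.12069374e-03, -4.85712377e-04,  3.34350134e-03,  1.35355999e-03,
       -7.35437631e-04, -2.53012665e-05]), 'effort': array([-3.76474578e-03, -3.69347835e+01,  3.48277402e+01,  6.95169345e+00,
       -4.57823218e-03, -3.99314885e-06]), 'tool_pos': array([0.14179605, 0.58269697, 0.2303787 ]), 'tcp_rot': array([-5.86060329e-04, -6.17830251e-01,  7.86311100e-01, -5.41066018e-04]), 'ft_force': array([ 0.2344942 , -0.70353432, -0.35282799]), 'moment': array([-0.00305146, -0.04993268,  0.01393149]), 'finger_gap': 0.08512302047362404}
```

View pics/side0.png

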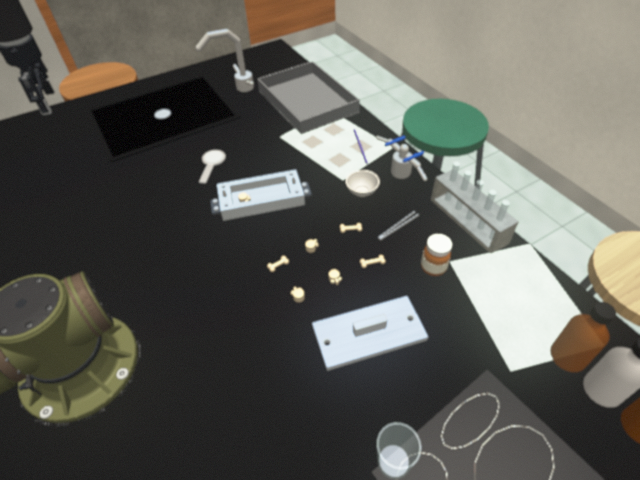

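View pics/top0.png

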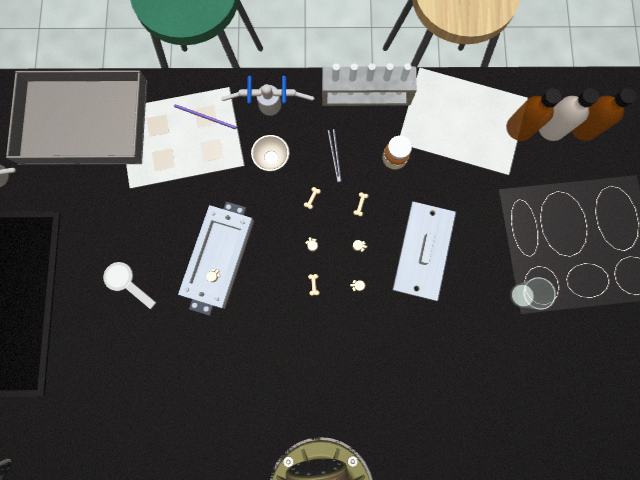

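Top view: the mould is at about (216,256), with a vertebra at (213,275). The cover is at (425,250). Bench vertebrae are at (312,244), (359,245) and (358,286), and long bones at (312,197), (361,204) and (314,284). The side view shows the same things. Next I'll zoom in.

```bash
python3 - <<'E'
import cv2
t=cv2.imread("pics/top0.png"); s=cv2.imread("pics/side0.png")
def z(im,x,y,w,h,k,n): cv2.imwrite(n,cv2.resize(im[y:y+h,x:x+w],None,fx=k,fy=k,interpolation=cv2.INTER_CUBIC))
z(t,165,195,110,125,4.8,"pics/tm.png")
z(t,290,175,180,135,4.4,"pics/tv.png")
z(s,200,155,125,75,6.4,"pics/sm.png")
z(s,255,210,180,165,3.6,"pics/sv.png")
E
```

```text
(no output)
```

View pics/tm.png

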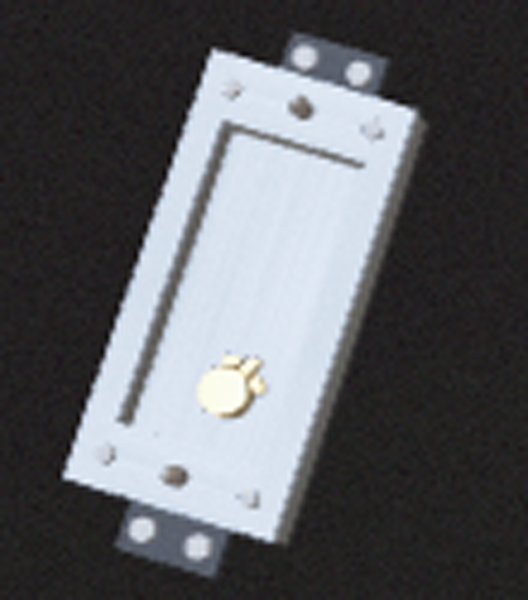

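View pics/tv.png

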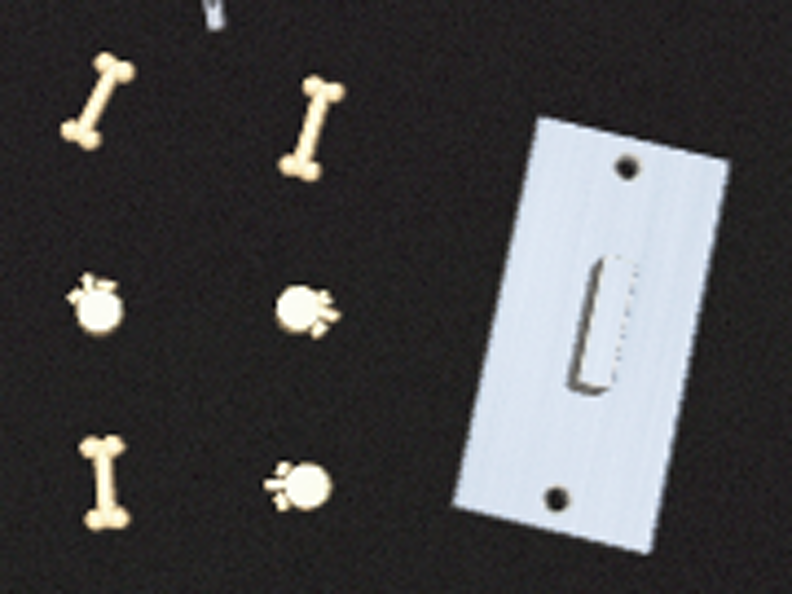

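View pics/sm.png

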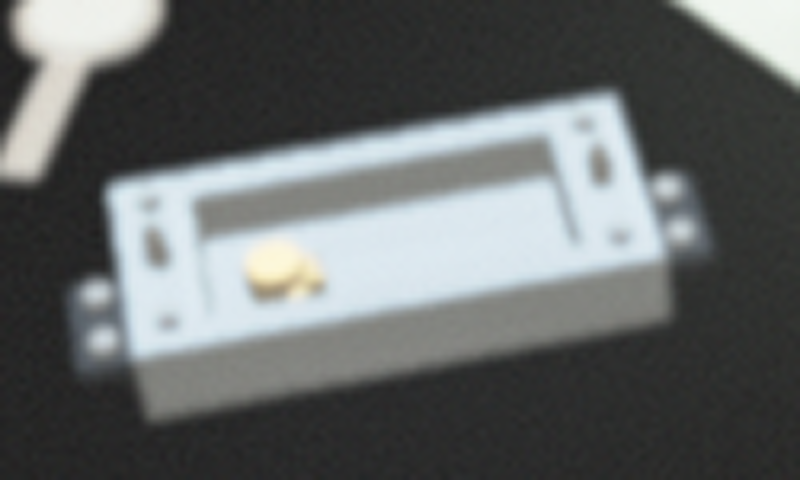

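View pics/sv.png

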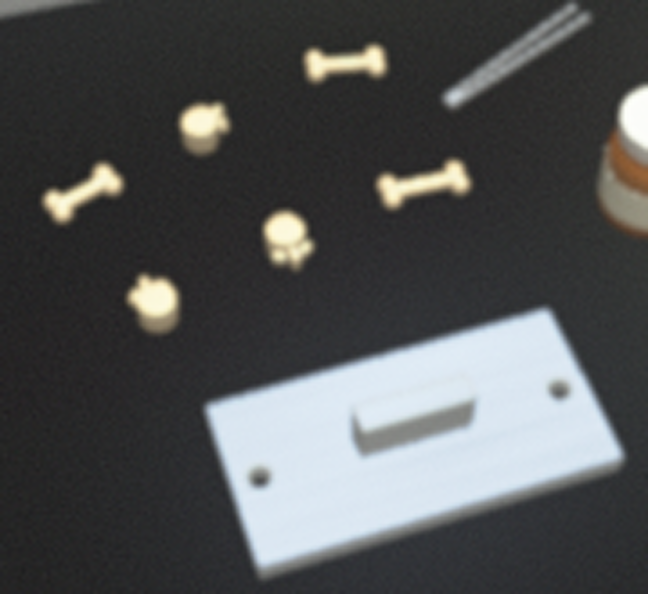

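Top crops: the mould dowels are at crop px (301,107) and (175,475), the cavity vertebra's stubs point up-right, and the cover holes are at (627,167) and (556,498). All three bench vertebrae stand upright. Next I'll extract features by mask and triangulate them across the two views.

```bash
cat > vis.py <<'E'
import numpy as np, cv2
from station import manip
C={n:manip.get_calibration(n) for n in("side","top")}
def ray(n,uv):
    c=C[n]; d=np.array([(uv[0]-c["cx"])/c["fx"],(uv[1]-c["cy"])/c["fy"],1.])
    return -c["R"].T@c["t"], c["R"].T@d
def plane(n,uv,z):
    o,d=ray(n,uv); return o+d*(z-o[2])/d[2]
def proj(n,X):
    c=C[n]; p=c["R"]@np.asarray(X,float)+c["t"]; return np.array([c["fx"]*p[0]/p[2]+c["cx"],c["fy"]*p[1]/p[2]+c["cy"]])
def tri(us,ut):
    A=[];b=[]
    for n,u in(("side",us),("top",ut)):
        o,d=ray(n,u); d=d/np.linalg.norm(d); P=np.eye(3)-np.outer(d,d); A.append(P);b.append(P@o)
    A=np.vstack(A);b=np.hstack(b); X=np.linalg.lstsq(A,b,rcond=None)[0]
    return X, np.abs(A@X-b).max()
def quad(mask):
    c=max(cv2.findContours(mask,cv2.RETR_EXTERNAL,cv2.CHAIN_APPROX_NONE)[0],key=cv2.contourArea)
    h=cv2.convexHull(c); eps=2
    while True:
        a=cv2.approxPolyDP(h,eps,True)
        if len(a)<=4: break
        eps+=.5
    a=a[:,0].astype(float); P=c[:,0].astype(float); L=[]
    for i in range(4):
        p,q=a[i],a[(i+1)%4]; e=q-p; l=np.linalg.norm(e); e/=l; r=P-p
        s=r@e; dd=abs(r@np.array([-e[1],e[0]])); k=(s>.15*l)&(s<.85*l)&(dd<3)
        vx,vy,x,y=cv2.fitLine(P[k].astype(np.float32),cv2.DIST_HUBER,0,.01,.01).ravel(); L.append(np.cross([x,y,1],[x+vx,y+vy,1]))
    out=[]
    for i in range(4):
        p=np.cross(L[i-1],L[i]); out.append(p[:2]/p[2])
    return np.array(out)
E
python3 - <<'E'
import cv2
for n,pts in(("top",{"mouldtop":(205,300),"floor":(216,250),"side":(0,0),"vert":(357,286),"cover":(405,270),"rib":(427,247)}),("side",{"mould":(230,190),"floor":(275,192),"wall":(260,208),"cover":(340,345),"vert":(311,243)})):
    im=cv2.imread(f"pics/{n}0.png")
    for k,(x,y) in pts.items(): print(n,k,im[y,x])
E
```

```text
top mouldtop [240 227 219]
top floor [239 227 216]
top side [195 198 190]
top vert [242 252 252]
top cover [241 228 219]
top rib [242 230 222]
side mould [200 195 181]
side floor [239 232 221]
side wall [128 132 131]
side cover [241 231 218]
side vert [218 247 251]
```

```bash
cat > m1.py <<'E'
from vis import *
roi={"top":{"m":(170,197,90,118),"c":(385,195,80,110)},"side":{"m":(205,160,110,65),"c":(305,290,130,80)}}
Q={}
for n in roi:
    im=cv2.imread(f"pics/{n}0.png"); 
    for k,(x,y,w,h) in roi[n].items():
        crop=cv2.resize(im[y:y+h,x:x+w],None,fx=4,fy=4,interpolation=cv2.INTER_CUBIC)
        m=(crop.min(2)>165).astype(np.uint8)*255
        m=cv2.morphologyEx(m,cv2.MORPH_OPEN,np.ones((13,13),np.uint8))
        q=quad(m); Q[n,k]=(q+.5)/4-.5+[x,y]
for k,h in(("m",.036),("c",.014)):
    W={n:np.array([plane(n,p,h) for p in Q[n,k]]) for n in roi}
    # sort world consistently
    for pw,pp in zip(W["side"],Q["side",k]):
        j=np.argmin(np.linalg.norm(W["top"]-pw,axis=1)); X,e=tri(pp,Q["top",k][j])
        print(k,"top@h",W["top"][j][:2].round(4),"side@h",pw[:2].round(4),"tri",X.round(4),round(e,4))
    for n in W:
        c=W[n].mean(0); e=[np.linalg.norm(W[n][i]-W[n][i-1]) for i in range(4)]
        i=int(np.argmax(e)); v=W[n][i]-W[n][i-1]; v2=W[n][(i+2)%4]-W[n][i-3+2] if 0 else None
        a=[np.degrees(np.arctan2(*(W[n][j]-W[n][j-1])[1::-1]))%180 for j in(i,(i+2)%4)]
        print(k,n,"centre",c.round(4),"edges",np.round(e,4),"yaw",np.round(a,2))
# blobs vert tops
for n in roi:
    im=cv2.imread(f"pics/{n}0.png").astype(int)
    r=cv2.resize(im.astype(np.uint8),None,fx=4,fy=4,interpolation=cv2.INTER_CUBIC).astype(int)
    yel=((r[:,:,2]-r[:,:,0]>8)&(r[:,:,2]>200)).astype(np.uint8)
    br=yel.copy()
    for s in {"top":[(312,244),(359,245),(358,286),(213,275)],"side":[(311,243),(334,274),(298,293),(243,197)]}[n]:
        x,y=[4*v for v in s]; win=np.zeros_like(br); win[y-56:y+56,x-56:x+56]=1
        g=((r.min(2)>200)&(r[:,:,2]-r[:,:,0]>-5)).astype(np.uint8)*win if n=="top" and s!=(213,275) else yel*win
        k=cv2.getStructuringElement(cv2.MORPH_ELLIPSE,(33,33) if n=="top" else (33,25))
        o=cv2.morphologyEx(g,cv2.MORPH_OPEN,k)
        M=cv2.moments(o,True); c=np.array([M["m10"],M["m01"]])/max(M["m00"],1)
        rest=g&~cv2.dilate(o,np.ones((5,5),np.uint8)); M2=cv2.moments(rest,True); c2=np.array([M2["m10"],M2["m01"]])/max(M2["m00"],1)
        p=(c+.5)/4-.5; p2=(c2+.5)/4-.5; h=.030 if s in((213,275),(243,197)) else .02
        w,w2=plane(n,p,h),plane(n,p2,h)
        print(n,s,p.round(2),"area",M["m00"]/16,M2["m00"]/16,"world",w.round(4),"stubyaw",np.degrees(np.arctan2(w2[1]-w[1],w2[0]-w[0])).round(1))
E
python3 m1.py
```

```text
m top@h [0.6357 0.2542] side@h [0.6358 0.2511] tri [0.6371 0.2549 0.0325] 0.0005
m top@h [0.6062 0.1562] side@h [0.6066 0.1524] tri [0.6079 0.1566 0.0316] 0.0007
m top@h [0.4004 0.2192] side@h [0.4005 0.2164] tri [0.4009 0.2198 0.0328] 0.0004
m top@h [0.4308 0.3171] side@h [0.4321 0.3151] tri [0.4318 0.3175 0.034 ] 0.0008
m top centre [0.5183 0.2367 0.036 ] edges [0.2143 0.1023 0.2152 0.1025] yaw [162.98 162.93]
m side centre [0.5188 0.2338 0.036 ] edges [0.2135 0.1029 0.2158 0.1036] yaw [162.76 162.57]
c top@h [ 0.6477 -0.2242] side@h [ 0.6493 -0.2249] tri [ 0.6486 -0.2246  0.0137] 0.0007
c top@h [ 0.6224 -0.3239] side@h [ 0.6232 -0.3256] tri [ 0.6234 -0.3248  0.0121] 0.0005
c top@h [ 0.4142 -0.271 ] side@h [ 0.4151 -0.272 ] tri [ 0.4148 -0.2714  0.0129] 0.0005
c top@h [ 0.4397 -0.1712] side@h [ 0.4411 -0.1721] tri [ 0.4405 -0.1716  0.0133] 0.0008
c top centre [ 0.531  -0.2476  0.014 ] edges [0.2147 0.1029 0.2148 0.1029] yaw [165.73 165.71]
c side centre [ 0.5322 -0.2487  0.014 ] edges [0.2147 0.1039 0.2148 0.1032] yaw [165.57 165.76]
top (312, 244) [312.07 245.  ] area 61.5 10.875 world [0.5431 0.015  0.02  ] stubyaw 23.8
top (359, 245) [357.5 244.5] area 62.5 11.9375 world [ 0.5436 -0.0909  0.02  ] stubyaw -104.8
top (358, 286) [359.18 284.99] area 63.5 13.125 world [ 0.4494 -0.0928  0.02  ] stubyaw 87.9
top (213, 275) [-0.38 -0.38] area 0.0 102.375 world [1.1726 0.7999 0.03  ] stubyaw -141.5
side (311, 243) [310.63 243.29] area 67.0 0.9375 world [0.5452 0.0128 0.02  ] stubyaw -17.8
side (334, 274) [333.74 273.75] area 71.9375 26.25 world [ 0.5441 -0.0932  0.02  ] stubyaw -107.3
side (298, 293) [297.67 292.6 ] area 84.6875 1.9375 world [ 0.4502 -0.0941  0.02  ] stubyaw 95.0
side (243, 197) [242.7  195.62] area 49.5 15.9375 world [0.473  0.2419 0.03  ] stubyaw -69.1
```

```bash
python3 - <<'E'
import cv2,numpy as np
t=cv2.imread("pics/top0.png")
print(t[278:294,350:368,0]); print(t[268:284,205:222,0].astype(int)-t[268:284,205:222,2])
from vis import C
for n in C: print(-C[n]["R"].T@C[n]["t"])
E
```

```text
[[ 29  36  35  31  33  28  31  36  37  34  37  30  34  27  31  29  30  32]
 [ 36  36  34  32  28  37  32  37  29  33  36  37  30  32  32  32  31  33]
 [ 32  36  31 114 224 144  55  29 107 128 115  79  41  32  35  33  31  26]
 [ 35  27  35 222 231 163 122 235 243 243 240 240 192  83  31  31  36  38]
 [ 32  35  96 224 226 146 238 244 244 243 242 241 242 164  69  35  29  30]
 [ 28  30  40 107  99 222 243 244 244 242 241 240 238 242 139  34  29  32]
 [156 223 234 231 222 242 244 243 242 242 242 240 239 238 158  60  38  37]
 [155 225 234 232 209 242 244 243 242 241 240 239 238 236 190  85  34  32]
 [ 65  93 103 111  89 234 243 242 243 241 240 239 237 235 155  64  30  24]
 [ 37  34  50 219 155 232 241 242 240 240 239 239 237 239 136  40  32  34]
 [ 35  31 150 223 227 149 232 240 241 241 238 237 239 176  76  30  34  31]
 [ 28  28  60 215 228 140 116 217 239 240 241 240 162  71  37  32  33  34]
 [ 32  29  33 158 187  97  44  70 109 147 118  80  51  37  32  33  30  31]
 [ 34  28  29  48  46  33  36  38  36  37  39  31  33  36  30  31  39  34]
 [ 32  39  30  36  35  34  30  30  32  29  32  28 
[... 610 characters left out ...]
9 -18 -16 -15 -13 -11 -12 -10  -9 -41 -33 -15 -50  -1  23]
 [ 21 -13 -19 -16 -17 -14 -14 -12 -11 -10  -8 -39 -58 -41 -59   6  22]
 [ 21 -12 -18 -17 -16 -15 -13 -12 -11 -11  -9 -41 -38  15  17  24  21]
 [ 21  -9 -17 -17 -16 -14 -13 -12 -11 -10 -27 -41 -22  23  21  21  21]
 [ 21  20 -23 -20 -17 -15 -13 -13 -12 -10 -47 -42  14  20  20  22  21]
 [ 22  20  26 -19 -16 -15 -12  -8 -35 -40 -36  -4  24  20  21  21  21]
 [ 21  22  21  19   3 -31 -54 -52 -44 -34  -5  21  21  21  20  21  22]
 [ 22  22  22  21  20  21  22  19  18  21  20  21  21  21  22  22  21]
 [ 22  21  25  22  20  23  22  22  20  20  20  21  20  22  21  22  20]]
[ 0.22531158 -0.61110661  0.84941566]
[0.36902156 0.00577994 1.12115553]
```

```bash
cat > mv.py <<'E'
import numpy as np
from scipy.spatial.transform import Rotation as R
from vis import *
def down(psi):
    c,s=np.cos(psi),np.sin(psi); q=R.from_matrix(np.array([[c,s,0],[s,-c,0],[0,0,-1]])).as_quat(); return [q[3],q[0],q[1],q[2]]
M0=np.array([.5186,.2352]); MY=np.radians(-17.1)
def mp(x,y): 
    c,s=np.cos(MY),np.sin(MY); return M0+[c*x-s*y,s*x+c*y]
def st(t=""):
    o=manip.get_obs(); print(t,"t%.2f"%o["time"],o["tool_pos"].round(4),"F",o["ft_force"].round(1),"gap %.4f"%o["finger_gap"],"q6 %.2f"%o["joints"][5])
E
python3 - <<'E'
from mv import *
w=plane("top",(210.3,275.3),.03); v=w[:2]-M0; c,s=np.cos(MY),np.sin(MY)
ws=plane("side",(242.7,195.6),.03)
X,e=tri((242.7,195.6),(210.3,275.3)); print("vert0 tri",X,e)
for u in(w,ws):
    v=u[:2]-M0; print("vert0 mould",c*v[0]+s*v[1],-s*v[0]+c*v[1])
for a,b in(((310.6,243.3),(312.1,245)),((297.7,292.6),(359.2,285)),((333.7,273.75),(357.5,244.5))): print(tri(a,b))
for nm,p,stub,pl in(("va",(.544,.014),22,mp(.015,.02)),("vb",(.450,-.0935),88,mp(-.020,.02))):
  for j in(90,-90):
    a=np.radians(stub+j); b=np.radians(-17.1-90+j)
    q=manip.solve_ik([*p,.01],down(a)); q2=manip.solve_ik([*pl,.03],down(b)); print(nm,j,None if q is None else q.round(2),None if q2 is None else q2.round(2))
for j in(0,180):
  a=np.radians(165.7-90+j); print(manip.solve_ik([.5316,-.248,.02],down(a)), manip.solve_ik([*M0,.05],down(np.radians(162.9-90+j))))
E
```

```text
vert0 tri [0.47422188 0.24844292 0.02388365] 0.000683415248537822
vert0 mould -0.04717374610760562 -0.0018988561514212115
vert0 mould -0.045502036648911 -0.006956006968495719
(array([0.54464529, 0.01454591, 0.01793359]), np.float64(0.0012139786351917925))
(array([ 0.45008492, -0.0931428 ,  0.01856378]), np.float64(0.0005551179983603327))
(array([ 0.5445727 , -0.09129424,  0.01720048]), np.float64(0.0005004566709279068))
va 90 [ 0.4  -0.02 -0.38  0.   -1.21 -1.58] [ 0.77  0.09 -0.23  0.   -1.25  2.07]
va -90 [ 0.4  -0.02 -0.38  0.   -1.21  1.56] [ 0.77  0.09 -0.23  0.   -1.25 -1.07]
vb 90 [ 0.24 -0.26 -0.6   0.   -1.23 -0.27] [ 0.83  0.03 -0.3   0.   -1.24  2.01]
vb -90 [ 0.24 -0.26 -0.6   0.   -1.23  2.87] [ 0.83  0.03 -0.3   0.   -1.24 -1.13]
[-0.0949198   0.08383212 -0.2594609   0.         -1.22750331 -1.72545861] [ 0.77810241  0.01469357 -0.27394929  0.         -1.28215347 -2.64735004]
[-0.0949198   0.08383212 -0.2594609   0.         -1.22750331  1.41613404] [ 0.77810241  0.01469357 -0.27394929  0.         -1.28215347  0.49424262]
```

```bash
python3 - <<'E'
from mv import *
a=np.radians(22-90); p=(.5445,.0142)
manip.goto([*p,.09],down(a)); st("hover")
print(manip.move_l([*p,.010],v=.12,guard=6)); st("low")
manip.grasp(); st("grasp")
manip.move_l([*p,.10],v=.2); st("up")
for n in C: cv2.imwrite(f"pics/{n}1.png",manip.read_camera(n)[:,:,::-1])
t=cv2.imread("pics/top1.png")[180:310,250:420]; s=cv2.imread("pics/side1.png")[170:320,230:400]
cv2.imwrite("pics/g1.png",np.hstack([cv2.resize(t,(400,306)),cv2.resize(s,(400,306))]))
E
```

```text
hover t2.62 [0.5446 0.0148 0.0902] F [-0.4 -0.4 -0.5] gap 0.0854 q6 1.56
False
low t3.43 [0.5451 0.0143 0.0109] F [-0.1 -1.5 -0.2] gap 0.0857 q6 1.56
grasp t4.05 [0.5449 0.0142 0.0106] F [ 0.2 -0.3  3.5] gap 0.0203 q6 1.56
up t4.65 [0.5442 0.0143 0.0997] F [-0.2  0.7 -0.8] gap 0.0209 q6 1.56
```

View pics/g1.png

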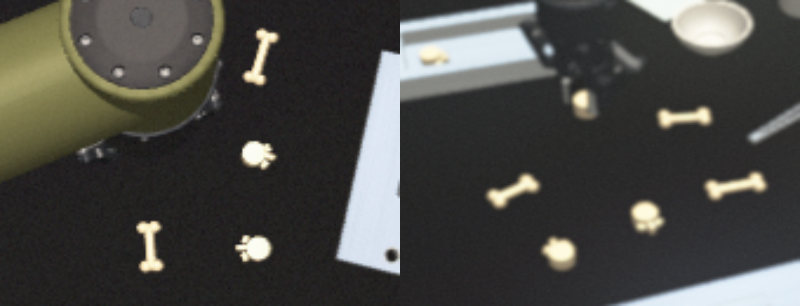

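```bash
python3 - <<'E'
import cv2
s=cv2.imread("pics/side1.png")[175:230,280:370]
cv2.imwrite("pics/g1z.png",cv2.resize(s,None,fx=8,fy=8,interpolation=cv2.INTER_CUBIC))
E
```

```text
(no output)
```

View pics/g1z.png

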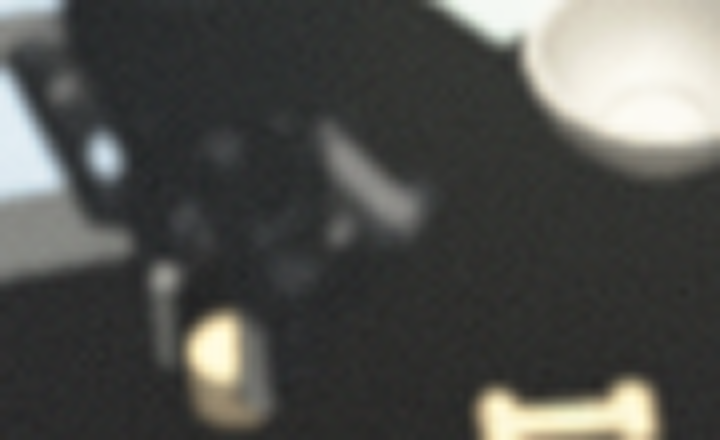

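The side crop shows the vertebra held upright between the fingers at about side px (309,221). The finger gap reads 20.5 mm. Now I'll place it.

```bash
python3 - <<'E'
from mv import *
b=np.radians(-17.1-90-90); p=mp(.016,.021)
manip.goto([*p,.10],down(b)); st("hover")
manip.move_l([*p,.034],v=.15)
for n in C: cv2.imwrite(f"pics/{n}2.png",manip.read_camera(n)[:,:,::-1])
print(manip.move_l([*p,.019],v=.04,guard=4)); st("low")
E
python3 - <<'E'
import cv2,numpy as np
t=cv2.imread("pics/top2.png")[190:320,150:290]; s=cv2.imread("pics/side2.png")[145:235,195:330]
cv2.imwrite("pics/g2.png",np.hstack([cv2.resize(t,(350,325)),cv2.resize(s,(450,325),interpolation=cv2.INTER_CUBIC)]))
E
```

```text
hover t6.99 [0.5401 0.2504 0.0999] F [0.  0.  0.6] gap 0.0207 q6 -1.07
True
low t8.07 [0.5403 0.2508 0.0206] F [-1.2 -0.2  3.1] gap 0.0209 q6 -1.07
```

View pics/g2.png

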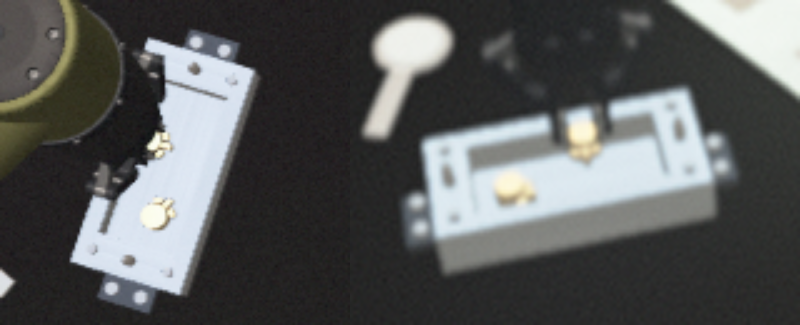

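The side view shows the part over the back half of the cavity at panel px (582,135), with the fingers inside the walls. Contact came at TCP z = 0.0206, as predicted for a 10 mm floor. I'll release it and fetch the second.

```bash
python3 - <<'E'
from mv import *
manip.open_gripper(); st("open")
p=manip.get_obs()["tool_pos"]
manip.move_l([p[0],p[1],.11],v=.2); st("up")
a=np.radians(88+90); p=(.4501,-.0932)
manip.goto([*p,.09],down(a)); st("hover")
for n in C: cv2.imwrite(f"pics/{n}3.png",manip.read_camera(n)[:,:,::-1])
print(manip.move_l([*p,.010],v=.12,guard=6)); st("low")
manip.grasp(); st("grasp")
manip.move_l([*p,.10],v=.2); st("up")
E
python3 - <<'E'
import cv2,numpy as np
t=cv2.imread("pics/top3.png")[190:320,150:290]; s=cv2.imread("pics/side3.png")[145:235,195:330]
cv2.imwrite("pics/g3.png",np.hstack([cv2.resize(t,(350,325)),cv2.resize(s,(450,325),interpolation=cv2.INTER_CUBIC)]))
E
```

```text
open t8.71 [0.5399 0.2506 0.02  ] F [0.2 0.2 0.2] gap 0.0856 q6 -1.07
up t9.31 [0.5398 0.2507 0.1103] F [ 0.6 -0.5 -0.7] gap 0.0855 q6 -1.07
hover t10.64 [ 0.4504 -0.0927  0.0899] F [-1.  -0.2  0.7] gap 0.0854 q6 -0.27
False
low t11.56 [ 0.4507 -0.0932  0.0108] F [ 0.1  0.1 -0.8] gap 0.0853 q6 -0.27
grasp t12.18 [ 0.4505 -0.0933  0.0105] F [-0.2  0.1  4.5] gap 0.0214 q6 -0.27
up t12.78 [ 0.4498 -0.093   0.0995] F [ 0.1  0.3 -0.9] gap 0.0211 q6 -0.27
```

View pics/g3.png

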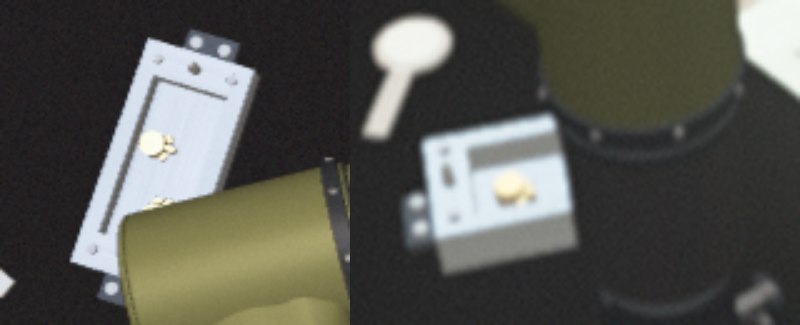

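Top panel: the first vertebra stands in the cavity at about (152,144), clear of the original. I'll release the second one with its tips just above the neighbours' tops.

```bash
python3 - <<'E'
from mv import *
b=np.radians(-17.1-90+90); p=mp(-.020,.020)
manip.goto([*p,.10],down(b)); st("hover")
print(manip.move_l([*p,.0315],v=.1,guard=5)); manip.wait(.3); st("low")
for n in C: cv2.imwrite(f"pics/{n}4.png",manip.read_camera(n)[:,:,::-1])
manip.open_gripper(); st("open")
manip.move_l([*p,.12],v=.2); st("up")
a=np.radians(165.7-90+180); p=(.5316,-.2481)
print(manip.solve_ik([*p,.12],down(a)))
manip.goto([*p,.12],down(a)); st("cov")
for n in C: cv2.imwrite(f"pics/{n}5.png",manip.read_camera(n)[:,:,::-1])
E
python3 - <<'E'
import cv2,numpy as np
L=[]
for i in(4,5):
  t=cv2.imread(f"pics/top{i}.png")[190:320,150:290]; s=cv2.imread(f"pics/side{i}.png")[145:235,195:330]
  L.append(np.hstack([cv2.resize(t,(320,297)),cv2.resize(s,(446,297),interpolation=cv2.INTER_CUBIC)]))
cv2.imwrite("pics/g4.png",np.vstack(L))
E
```

```text
hover t14.74 [0.5054 0.2598 0.0998] F [-0.8 -0.4 -0. ] gap 0.0214 q6 2.01
False
low t15.88 [0.5056 0.2604 0.032 ] F [-0.7 -0.8 -0.2] gap 0.0210 q6 2.01
open t16.62 [0.5054 0.2602 0.0315] F [-0.7 -0.3  0.2] gap 0.0854 q6 2.01
up t17.21 [0.5053 0.2604 0.1202] F [0.1 1.  0.5] gap 0.0852 q6 2.01
[-0.0950999   0.02063102 -0.13765497  0.         -1.41251034  1.41631414]
cov t19.06 [ 0.532  -0.2473  0.1199] F [0.1 0.2 0.5] gap 0.0853 q6 1.42
```

View pics/g4.png

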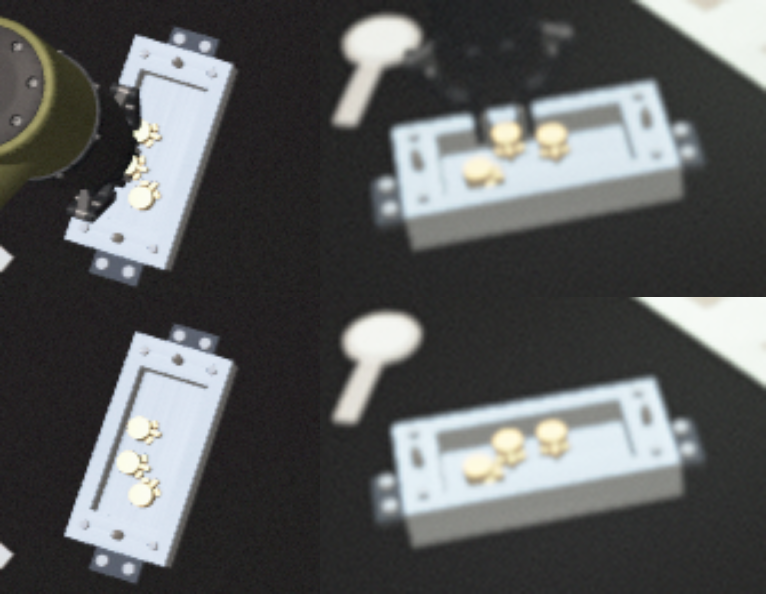

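The lower panels show all three vertebrae upright on the floor, at top-panel (140,428), (127,462) and (140,494). Now I'll grip the cover.

```bash
python3 - <<'E'
from mv import *
p=(.5316,-.2481)
print(manip.move_l([*p,.019],v=.12,guard=6)); st("low")
manip.grasp(); st("grasp")
manip.move_l([*p,.14],v=.15); st("up")
b=np.radians(162.9-90+180)
manip.goto([*M0,.14],down(b)); manip.wait(.3); st("over")
for n in C: cv2.imwrite(f"pics/{n}6.png",manip.read_camera(n)[:,:,::-1])
E
python3 - <<'E'
import cv2,numpy as np
t=cv2.imread(f"pics/top6.png")[150:330,120:320]; s=cv2.imread(f"pics/side6.png")[100:240,180:350]
cv2.imwrite("pics/g6.png",np.hstack([cv2.resize(t,(390,351)),cv2.resize(s,(410,351),interpolation=cv2.INTER_CUBIC)]))
E
```

```text
False
low t20.15 [ 0.5323 -0.2483  0.02  ] F [ 0.  -0.3  0.6] gap 0.0856 q6 1.42
grasp t20.77 [ 0.5319 -0.2481  0.0194] F [-0.3  0.7  1.1] gap 0.0169 q6 1.42
up t21.73 [ 0.5309 -0.2478  0.1383] F [ 0.7  1.  -3. ] gap 0.0173 q6 1.42
over t23.79 [0.5188 0.2347 0.14  ] F [-0.3  0.3 -3.2] gap 0.0173 q6 0.49
```

View pics/g6.png

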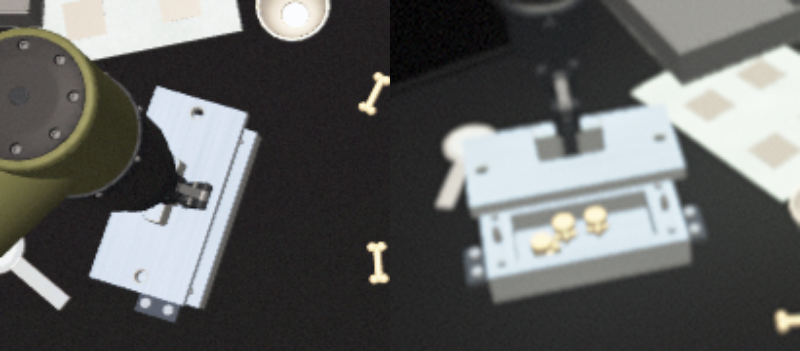

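The cover is held level above the mould, with its holes visible at panel (196,112) and (140,275). I'll lower it to just above the dowels and measure its footprint against the mould's in each camera.

```bash
python3 - <<'E'
from mv import *
manip.move_l([*M0,.084],v=.1); manip.wait(.4); st("near")
for n in C: cv2.imwrite(f"pics/{n}7.png",manip.read_camera(n)[:,:,::-1])
t=cv2.imread("pics/top7.png")[185:325,155:275]; s=cv2.imread("pics/side7.png")[125:240,190:330]
cv2.imwrite("pics/g7.png",np.hstack([cv2.resize(t,(384,448),interpolation=cv2.INTER_CUBIC),cv2.resize(s,(416,448),interpolation=cv2.INTER_CUBIC)]))
E
```

```text
near t25.00 [0.5187 0.2353 0.0843] F [ 0.4  0.5 -2.9] gap 0.0171 q6 0.49
```

View pics/g7.png

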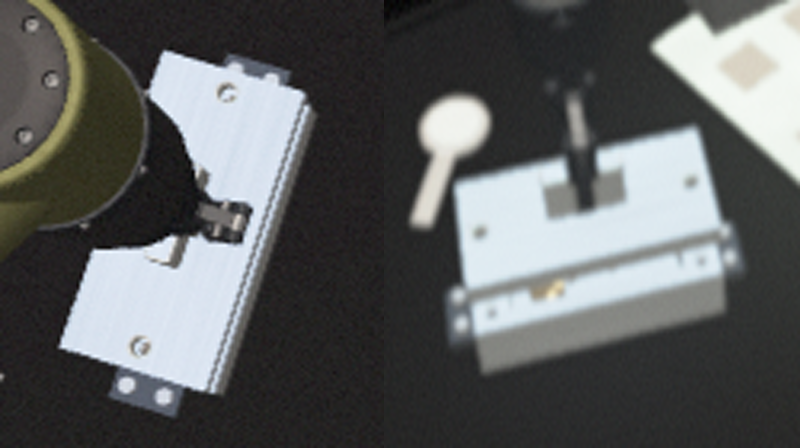

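```bash
python3 - <<'E'
from mv import *
# robust: edges for cover from contour points near predicted lines
def cover_fit(n,f,zt,c0,yaw,L=.108,W=.052,k=4):
    im=cv2.imread(f)
    big=cv2.resize(im,None,fx=k,fy=k,interpolation=cv2.INTER_CUBIC)
    g=big.min(2).astype(float)
    ux=np.array([np.cos(yaw),np.sin(yaw)]);uy=np.array([-ux[1],ux[0]])
    res={}
    for nm,(nrm,along,h,l) in {"+x":(ux,uy,L,W),"-x":(-ux,uy,L,W),"+y":(uy,ux,W,L),"-y":(-uy,ux,W,L)}.items():
        out=[]
        for s in np.linspace(-.85*l,.85*l,41):
            d=np.arange(h-.008,h+.008,.0002); v=[]
            for dd in d:
                p=proj(n,[*(c0+nrm*dd+along*s),zt]); x,y=(p+.5)*k-.5
                v.append(g[int(round(y)),int(round(x))])
            v=np.array(v); hi=v>165
            if v[:8].min()>190 and (~hi).any():
                i=np.argmax(~hi); out.append((s,d[i]))
        out=np.array(out)
        if len(out)>8:
            med=np.median(out[:,1]); o=out[abs(out[:,1]-med)<.0015]; a=np.polyfit(o[:,0],o[:,1],1); res[nm]=(round(1e3*(a[1]-h),2),round(np.degrees(a[0]),2),len(o))
    return res
o=manip.get_obs(); z=o["tool_pos"][2]
for n in C:
    print(n,"mould",cover_fit(n,f"pics/{n}0.png",.036,M0,MY))
    print(n,"cover",cover_fit(n,f"pics/{n}7.png",z-.0194+.014,M0,MY))
b=cv2.imread("pics/top7.png")
A=[]
for (x,y) in((226,214),(199,293)):
    A.append(cv2.resize(b[y-8:y+8,x-8:x+8],None,fx=24,fy=24,interpolation=cv2.INTER_NEAREST))
cv2.imwrite("pics/h7.png",np.hstack(A))
E
```

```text
side mould {'+x': (np.float64(0.53), np.float64(-0.9), 40), '-x': (np.float64(-0.8), np.float64(-0.39), 41), '+y': (np.float64(-0.81), np.float64(0.09), 41), '-y': (np.float64(1.63), np.float64(-0.11), 41)}
side cover {'+x': (np.float64(0.76), np.float64(-0.17), 41), '-x': (np.float64(-1.31), np.float64(-0.24), 41), '+y': (np.float64(-2.68), np.float64(0.14), 33), '-y': (np.float64(4.19), np.float64(-0.16), 41)}
top mould {'+x': (np.float64(-0.9), np.float64(0.04), 41), '-x': (np.float64(0.51), np.float64(-0.17), 41), '+y': (np.float64(1.08), np.float64(-0.15), 41), '-y': (np.float64(-1.66), np.float64(0.05), 41)}
top cover {'+x': (np.float64(-0.36), np.float64(-0.19), 31), '-x': (np.float64(-0.04), np.float64(-0.28), 41), '+y': (np.float64(-1.09), np.float64(-0.02), 16), '-y': (np.float64(0.9), np.float64(0.04), 35)}
```

View pics/h7.png

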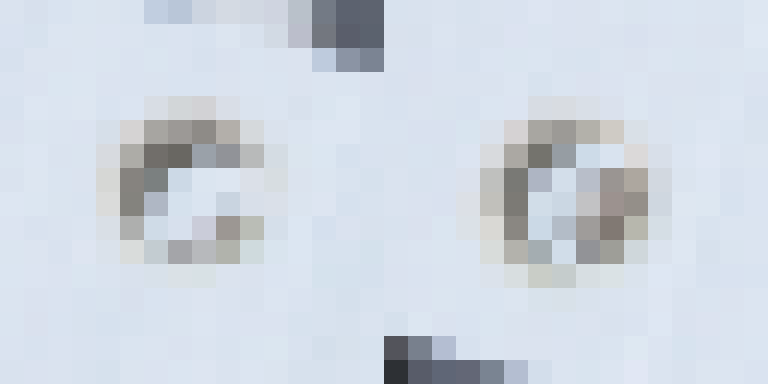

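Both cameras agree that the cover sits about +0.45 mm in x and −2.3 mm in y of the mould, with yaw within 0.1°. I'll correct that and re-measure.

```bash
sed -n '/^def cover_fit/,/return res/p' <(cat <<'E'
def cover_fit(n,f,zt,c0,yaw,L=.108,W=.052,k=4):
    im=cv2.imread(f)
    g=cv2.resize(im,None,fx=k,fy=k,interpolation=cv2.INTER_CUBIC).min(2).astype(float)
    ux=np.array([np.cos(yaw),np.sin(yaw)]);uy=np.array([-ux[1],ux[0]])
    res={}
    for nm,(nrm,along,h,l) in {"+x":(ux,uy,L,W),"-x":(-ux,uy,L,W),"+y":(uy,ux,W,L),"-y":(-uy,ux,W,L)}.items():
        out=[]
        for s in np.linspace(-.85*l,.85*l,41):
            d=np.arange(h-.008,h+.008,.0002)
            v=[]
            for dd in d:
                x,y=(proj(n,[*(c0+nrm*dd+along*s),zt])+.5)*k-.5
                v.append(g[int(round(y)),int(round(x))])
            v=np.array(v); hi=v>165
            if v[:8].min()>190 and (~hi).any(): out.append((s,d[np.argmax(~hi)]))
        out=np.array(out)
        if len(out)>8:
            o=out[abs(out[:,1]-np.median(out[:,1]))<.0015]; a=np.polyfit(o[:,0],o[:,1],1); res[nm]=(round(float(1e3*(a[1]-h)),2),round(float(np.degrees(a[0])),2),len(o))
    return res
E
) >> mv.py
python3 - <<'E'
from mv import *
p=mp(-.00045,.0023)
manip.move_l([*p,.084],v=.03); manip.wait(.4); st("adj")
z=manip.get_obs()["tool_pos"][2]
for n in C:
    cv2.imwrite(f"pics/{n}8.png",manip.read_camera(n)[:,:,::-1])
    for nm,f,zz in(("mould",f"pics/{n}0.png",.036),("cover",f"pics/{n}8.png",z-.0054)):
        r=cover_fit(n,f,zz,M0,MY); print(n,nm,"x",(r["+x"][0]-r["-x"][0])/2,"y",(r["+y"][0]-r["-y"][0])/2,{k:v[1:] for k,v in r.items()})
b=cv2.imread("pics/top8.png")
A=[cv2.resize(b[y-10:y+10,x-10:x+10],None,fx=20,fy=20,interpolation=cv2.INTER_CUBIC) for x,y in((225,214),(198,293))]
cv2.imwrite("pics/h8.png",np.hstack(A))
E
```

```text
adj t25.75 [0.5189 0.2375 0.084 ] F [-0.1  0.1 -1.6] gap 0.0168 q6 0.49
side mould x 0.665 y -1.22 {'+x': (-0.9, 40), '-x': (-0.39, 41), '+y': (0.09, 41), '-y': (-0.11, 41)}
side cover x 0.515 y -1.44 {'+x': (-0.03, 41), '-x': (-0.11, 41), '+y': (0.17, 34), '-y': (-0.12, 41)}
top mould x -0.7050000000000001 y 1.37 {'+x': (0.04, 41), '-x': (-0.17, 41), '+y': (-0.15, 41), '-y': (0.05, 41)}
top cover x -0.635 y 1.315 {'+x': (-0.41, 32), '-x': (-0.34, 41), '+y': (-0.04, 17), '-y': (0.14, 41)}
```

View pics/h8.png

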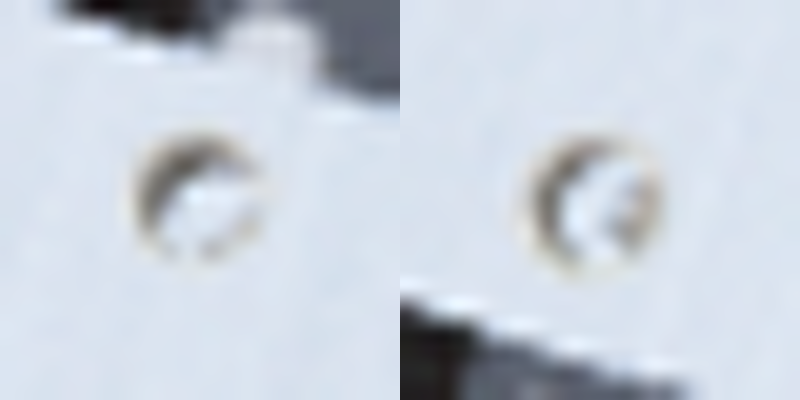

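They now agree within 0.25 mm in both views, so I'll lower it onto the dowels under guard.

```bash
python3 - <<'E'
from mv import *
p=mp(-.00045,.0023)
print(manip.move_l([*p,.0625],v=.03,guard=5)); manip.wait(.2); st("on dowels")
for n in C: cv2.imwrite(f"pics/{n}9.png",manip.read_camera(n)[:,:,::-1])
t=cv2.imread("pics/top9.png")[185:325,155:275]; s=cv2.imread("pics/side9.png")[125:240,190:330]
cv2.imwrite("pics/g9.png",np.hstack([cv2.resize(t,(384,448),interpolation=cv2.INTER_CUBIC),cv2.resize(s,(416,448),interpolation=cv2.INTER_CUBIC)]))
E
```

```text
False
on dowels t26.92 [0.5189 0.2376 0.0627] F [ 0.1 -0.2 -3. ] gap 0.0172 q6 0.49
```

View pics/g9.png

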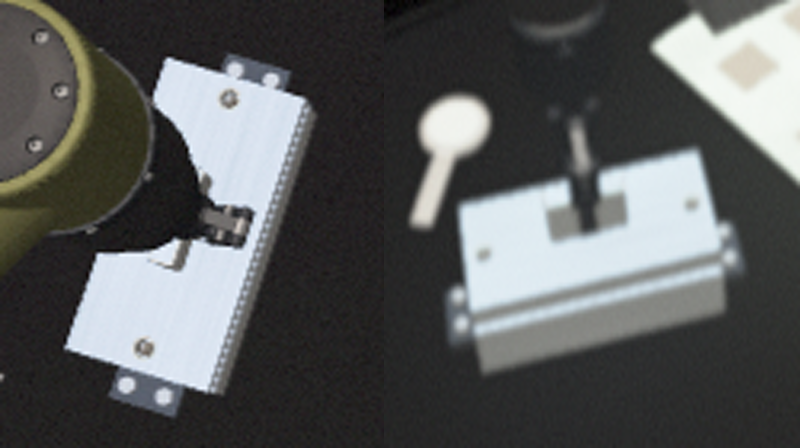

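The dowel tips show in both holes (panel (229,98) and (144,347)) with no contact force. Now I'll press down.

```bash
python3 - <<'E'
from mv import *
p=mp(-.00045,.0023)
for z in(.0605,.058,.056,.055,.054,.053):
    g=manip.move_l([*p,z],v=.02,guard=16); manip.wait(.15); st(f"{z} {g}")
    if manip.get_obs()["ft_force"][2]>14: break
E
```

```text
0.0605 False t27.42 [0.5188 0.2375 0.0604] F [ 0.2  0.1 -2.9] gap 0.0170 q6 0.49
0.058 False t27.84 [0.519  0.2375 0.0586] F [-2.4 -0.7  2.8] gap 0.0172 q6 0.49
0.056 False t28.24 [0.5191 0.2376 0.0564] F [-2.4 -0.4  5.1] gap 0.0171 q6 0.49
0.055 False t28.64 [0.5191 0.2376 0.0556] F [-2.5 -0.6  5.5] gap 0.0172 q6 0.49
0.054 False t29.04 [0.5191 0.2376 0.0553] F [-5.5 -2.3  9.3] gap 0.0172 q6 0.49
0.053 False t29.44 [0.5191 0.2376 0.0553] F [-8.1 -2.2 14.5] gap 0.0166 q6 0.49
```

```bash
python3 - <<'E'
from mv import *
p=mp(-.00045,.0023)
g=manip.move_l([*p,.0515],v=.01,guard=20); manip.wait(.8); st(f"{g}")
z=.036+.014
for n in C:
    cv2.imwrite(f"pics/{n}10.png",manip.read_camera(n)[:,:,::-1])
    for zz in(.050,.053): 
        r=cover_fit(n,f"pics/{n}10.png",zz,M0,MY); print(n,zz,"x",(r["+x"][0]-r["-x"][0])/2,"y",(r["+y"][0]-r["-y"][0])/2)
t=cv2.imread("pics/top10.png")[185:325,155:275]; s=cv2.imread("pics/side10.png")[150:240,200:325]
cv2.imwrite("pics/g10.png",np.hstack([cv2.resize(t,(280,400),interpolation=cv2.INTER_CUBIC),cv2.resize(s,(520,400),interpolation=cv2.INTER_CUBIC)]))
E
```

```text
False t30.54 [0.5192 0.2376 0.0553] F [-12.4  -3.6  22.3] gap 0.0171 q6 0.49
side 0.05 x 0.7150000000000001 y -1.2599999999999998
side 0.053 x 0.61 y -4.555
top 0.05 x -0.47 y 1.4
top 0.053 x -0.665 y 0.6799999999999999
```

View pics/g10.png

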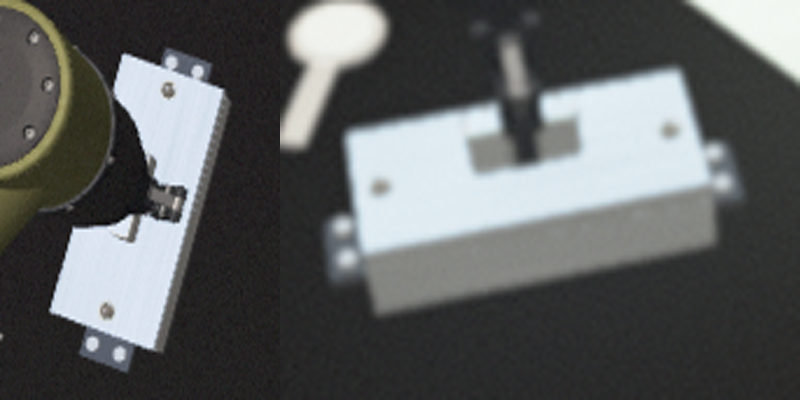

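The side view shows one flush wall with no light seam (edge from (365,250) to (718,190)), and the cover fits the mould outline at a top height of 50 mm. I'll check the bystanders and hand in.

```bash
python3 - <<'E'
from mv import *
a=cv2.imread("pics/top0.png").astype(int); b=cv2.imread("pics/top10.png").astype(int)
m=((abs(a-b).max(2)>60).astype(np.uint8))
n,_,s,_=cv2.connectedComponentsWithStats(m)
print([tuple(map(int,r)) for r in s[1:] if r[4]>8])
manip.hand_in(); st("end")
E
```

```text
[(75, 183, 111, 118, 3947), (151, 190, 4, 4, 14), (133, 197, 5, 4, 14), (162, 196, 17, 34, 255), (393, 202, 63, 99, 4184), (203, 204, 48, 15, 89), (125, 213, 5, 4, 16), (224, 214, 5, 5, 9), (220, 218, 32, 90, 165), (176, 220, 65, 75, 1281), (158, 229, 12, 8, 37), (131, 230, 5, 4, 16), (148, 237, 5, 4, 15), (305, 237, 13, 14, 125), (72, 269, 30, 32, 52), (211, 270, 9, 12, 24), (4, 273, 207, 207, 15059), (350, 280, 16, 11, 129), (136, 359, 85, 113, 229), (0, 459, 10, 5, 16), (286, 461, 24, 18, 122), (347, 466, 11, 13, 56), (305, 478, 18, 2, 26)]
the job is handed in; nothing more can be done
the job is handed in; nothing more can be done
```

I handed the job in at about 30.5 s with the mould closed and the arm still gripping the cover and pressing it shut. No verdict was reported.

**What I did:**
- **First vertebra:** lowered until it touched the cavity floor. Contact came where a 10 mm floor height predicted.
- **Second vertebra:** released about 10 mm above the floor, because lower the opening fingers would have hit its neighbours. The next pictures showed all three vertebrae standing upright and apart.
- **Cover:** both cameras showed it about 2.3 mm off the mould, so I shifted it before lowering. It then went over both dowels with no contact force.

**Last checks:**
- **Closure:** under the press the cover stopped going down (TCP z steady at 0.0553 m) while the force rose to 22 N. That is well above the plungers' push, and the side view shows no gap between the halves.
- **Side load:** the wrist force also had a sideways part of about 13 N while pressing, well inside the limits.
- **Bystanders:** comparing the first and last top pictures, the long bones, third vertebra, dish, jar, beaker and forceps had not moved. The arm covers the magnifier's area in the last top picture, but the side view shows its visible part unmoved.

**Disagreements:**
- The two cameras differed by about 3 mm on the mould's absolute position, so I aligned the cover by comparing it with the mould within each view.
- Triangulated heights came out 1–4 mm low for the mould face, cover and bench vertebrae, and about 6 mm low for the vertebra already in the mould.
- The finger gap read 21 mm on the 24 mm vertebra bodies, but both were held upright and without slipping.

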